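# Turn the caddy tray that was put in back to front

### The arm

A 6-joint arm with a two-finger parallel gripper is mounted at the origin on a cart in front of the work surface, level with it; the furniture and walls round the work are solid. World frame = base frame: x ahead of the robot, y to its left, z up, the work surface at z = 0. Lengths are in m, angles in rad, forces in N, time in s.
With the tool pointing down it reaches from about 0.35 to 0.975 m from the base axis. Payload 4.9 kg.
Tool frame: the origin (TCP) lies at the very end of the fingers, on their centre line; the grasp point (between the pads) lies 19 mm behind it; z points along the fingers, y is the line along which they close (so a half turn about z gives the same grasp; the last joint's range is limited). The gripper opens to 85 mm and grips with 20 to 120 N. Pads are 22 mm wide; open, the fingers measure 114 mm over their backs; the gripper's body (76 mm by 85 mm) begins 54 mm behind the grasp point. The pads swing forward as they close: fully open they stand 13 mm farther back than shut.
Start: joints at [1.229, 0.053, 1.613, -0, 1.476, -0.119], TCP at [0.138, 0.61, 0.231] pointing down, gripper open.
Joint ranges: [-3.01, 3.01], [-1.01, 2.22], [0.06, 2.58], [-1.02, 4.17], [0.09, 2.62], [-3.14, 3.14]. Speed limits (rad/s): [2.57, 2.57, 3.14, 3.14, 3.14, 3.14].

### API

Orientations are given as a rotation vector (axis times angle).
In Python, from station import ctrl, imaging gives the robot as it stands.
- The arm moves only by the tool play_rows, never from a script. Its argument "series" is a list of rows, each a list of 3 entries, a list of its own where there are three numbers: the opening, from 0 (shut) to 1 (fully open), then the shift along the tool's x, y, z each as a share of 0.05 m, from -1 to 1, then the turn, a rotation vector about the tool's x, y, z each as a share of 8 degrees, from -1 to 1. In form: [[grip, [dx, dy, dz], [ax, ay, az]], ...]. A call has 1 to 8 rows; each row shifts and turns the commanded pose from where the row before left it, along the tool's axes as they then stand; what a row does not reach is not made up. A row lasts 1/8 s, in which the tool goes at most 62.5 mm and 10.7 degrees, less where a joint would pass 70% of its speed; a pose out of reach is approached as far as the arm can. A call with a number of a shift or a turn outside -1 to 1 is refused whole. A call with a gripper value outside its range is refused whole. The fingers move at their own pace and stop on an object; "force" is the grip in N (left out, the last holds). Time passes only in rows, so rows that do not move let the fingers close. It gives the time, the measured TCP pose, the force, the opening and the grip force at its end, in the units of the state.
- ctrl.get_obs(): the state, without advancing time (a new reading comes with each control period).
- imaging.get_image(name): name is "scene" or "top" or "wrist"; returns a dict with "color" (420x560x3 uint8, blue, green, red), "fx", "fy", "cx", "cy" (pixels), "extrinsics" (4x4, takes a point from world to camera coordinates); the wrist camera has in their place "hand_eye" (4x4, takes a point from camera to tool coordinates, whose origin is the TCP and whose axes are the flange's). Camera axes: x right, y down, z forward; pixel columns grow to the right and rows downward; lengths in m; the calibration is good to about 2 mm. A picture is of the moment at which its call begins: read the wrist's pose just before it. There is no depth.
- ctrl.finish_job(): hands the job in; it is judged then, once.
The state is a dict: "t": time; "q": joint angles; "dq": joint speeds; "effort": joint torques, N m; "tool_pos": TCP position; "tool_rot": TCP orientation; "contact_force": force on the tool from outside, world axes, zero at the start; "wrist_torque": the same for the moment, N m; "opening": finger opening in m; "grip_force": force on a finger pad.
Only numpy, scipy, OpenCV 4.12 (cv2) and the standard library are available. Lean on these libraries where they do the work, as an engineer would, in place of code of your own. Each camera call takes 0.05 s, during which the arm holds its last target. There are 200 camera calls.

### The job

Two caddies stand on the packing bench, and one of their lift-out trays has been put in back to front: its long undivided compartment should be on the side with the swing catch, as in the other caddy. Swing that caddy's catch clear, lift the tray out by its upright grip, turn it half round and seat it fully home again, then swing the catch back so that it points straight in over the tray's rim. Leave the other caddy fastened as it is and the things standing around where they are.

Things in the scene. Friction and masses are not known exactly. Their poses are not given: they have to be found in the camera images.
- caddy_a: one of two alike shallow aluminium caddies fixed to the bench, about 150 (x) x 190 (y) mm outside, origin at the centre of its underside on the bench; its -x side, towards the robot, is the catch side. Inside it is 135 x 175 mm, the inner floor 5 mm and the flared rim 33 mm above the origin; a seated tray has 2.5 mm of play on every side. Own z is up.
- tray_a_center (a point): centre (half-way up) of the loose grey lift-out tray that starts in caddy_a: 130 (x) x 170 (y) mm, 32 mm deep, 85 mm high with its grip, 0.2 to 0.42 kg; 42.5 mm above its underside, so 47.5 mm above the caddy's origin when seated. A wall along y halves it: one undivided long compartment on its -x side, three short pockets on its +x side. Turned right, its x axis points as its caddy's.
- tray_a_handle (a point): middle of the gripping length of that tray's (tray_a's) upright lifting grip, 30.5 mm straight above the tray's centre: a square post 26 x 26 mm, sides along the tray's x and y, rising from the tray's middle to 85 mm above its underside, 12 mm above this point; it can be gripped across either pair of sides. Below the tray's rim its foot is 34 mm square; axes as the tray's
- catch_a (a joint): angle of the flat steel swing catch of caddy_a about its upright pivot (rad): 0 = bar points straight in (caddy's +x) over the tray's rim and holds the tray down; grows anticlockwise seen from above; 1.57 = bar points to the caddy's +y, along the catch side, clear of the tray; stop at 1.65. It stays where it is left; about 1.2 N at the post moves it.
- catch_a_post (a point): middle of the upright thumb post on the catch of caddy_a: a black post 12 mm in diameter, 34 mm from the pivot axis. The point is 70 mm above the bench; the post's top is at 86 mm and the flat bar from which it rises has its top face at 47 mm (underside at 40 mm, 3 mm above the seated tray's rim), is 14 mm wide and reaches 48 mm from the pivot.
- catch_a_pivot (a point): point on the pivot axis of the catch of caddy_a, 70 mm above the bench; it lies 82 mm out on the -x side and 45 mm to the +y side of the caddy's centre. The pivot's pin ends 52 mm above the bench.
- caddy_b: one of two alike shallow aluminium caddies fixed to the bench, about 150 (x) x 190 (y) mm outside, origin at the centre of its underside on the bench; its -x side, towards the robot, is the catch side. Inside it is 135 x 175 mm, the inner floor 5 mm and the flared rim 33 mm above the origin; a seated tray has 2.5 mm of play on every side. Own z is up.
- tray_b_center (a point): centre (half-way up) of the loose grey lift-out tray that starts in caddy_b: 130 (x) x 170 (y) mm, 32 mm deep, 85 mm high with its grip, 0.2 to 0.42 kg; 42.5 mm above its underside, so 47.5 mm above the caddy's origin when seated. A wall along y halves it: one undivided long compartment on its -x side, three short pockets on its +x side. Turned right, its x axis points as its caddy's.
- tray_b_handle (a point): middle of the gripping length of that tray's (tray_b's) upright lifting grip, 30.5 mm straight above the tray's centre: a square post 26 x 26 mm, sides along the tray's x and y, rising from the tray's middle to 85 mm above its underside, 12 mm above this point; it can be gripped across either pair of sides. Below the tray's rim its foot is 34 mm square; axes as the tray's
- catch_b (a joint): angle of the flat steel swing catch of caddy_b about its upright pivot (rad): 0 = bar points straight in (caddy's +x) over the tray's rim and holds the tray down; grows anticlockwise seen from above; 1.57 = bar points to the caddy's +y, along the catch side, clear of the tray; stop at 1.65. It stays where it is left; about 1.2 N at the post moves it.
- catch_b_post (a point): middle of the upright thumb post on the catch of caddy_b: a black post 12 mm in diameter, 34 mm from the pivot axis. The point is 70 mm above the bench; the post's top is at 86 mm and the flat bar from which it rises has its top face at 47 mm (underside at 40 mm, 3 mm above the seated tray's rim), is 14 mm wide and reaches 48 mm from the pivot.
- catch_b_pivot (a point): point on the pivot axis of the catch of caddy_b, 70 mm above the bench; it lies 82 mm out on the -x side and 45 mm to the +y side of the caddy's centre. The pivot's pin ends 52 mm above the bench.
- tray_a_long (a point): middle of tray_a's undivided long compartment in plan: 32 mm from tray_a_center along the tray's own -x, at the same height
- glue_bottle: white glue bottle with a red cap, 42 mm across, 112 mm tall, standing upright, a loose bystander near the caddies; origin at the centre of its underside
- small_box: small cardboard box, 51 x 50 x 66 mm tall, a loose bystander near the caddies; origin at the centre of its underside
- stapler: black stapler, 34 x 135 mm, 48 mm high, a loose bystander near the caddies; origin at the centre of its underside
- tape_measure: yellow tape measure, 35 x 75 mm, 62 mm high, a loose bystander near the caddies; origin at the centre of its underside

How it is judged:
On the way, in this order (a step that is already met when the one before it is completed fails the run):
1. the catch of the caddy with the wrong tray is swung clear of the tray (value of joint catch_a above 1.25 rad), for 0.2 s.
2. the tray is lifted clear of the caddy's rim (z of tray_a_center in the frame of caddy_a above 0.085 m), for 0.2 s.
3. the tray is seated fully home, long compartment on the catch side (x of tray_a_center in the frame of caddy_a between -0.004 and 0.004 m and y of tray_a_center in the frame of caddy_a between -0.004 and 0.004 m and z of tray_a_center in the frame of caddy_a between 0.0445 and 0.0505 m and angle between tray_a_center's own z axis and vertical below 0.04 rad and x of tray_a_long in the frame of caddy_a below -0.02 m), for 0.2 s.
At the end, for the whole second after the job is handed in: The tray that was back to front sits level (within 0.04 rad) and fully home in its caddy (within 4 mm sideways, 3 mm in height), with its long compartment on the catch side, released and at rest; both catches are within 0.3 rad of pointing straight in over their trays (all of step 3 and value of joint each of catch_a, catch_b below 0.3 rad and linear speed of tray_a below 0.02 m/s); the robot touches nothing.
It fails at once if a bystander (glue bottle, small box, stapler or tape measure) pushed more than 25 mm or knocked over (distance of any of glue_bottle, small_box, stapler, tape_measure from where it was at the start of the episode above 0.025 m or angle between any of glue_bottle, small_box, stapler, tape_measure's own z axis and vertical above 0.3 rad).
It fails at once if the tray that already sits right is shifted more than 15 mm (distance of tray_b_center from where it was at the start of the episode above 0.015 m).
It fails at once if the catch of the other caddy is opened (value of joint catch_b above 0.6 rad).
It also fails if it takes over 72 s, if anything falls off the work surface, if the arm or the gripper's body presses on something with over 40 N, if the wrist force passes 120 N, or if a joint passes its speed limit or range.

## Working session

There is one attempt and no reset: what is moved stays moved. The work goes in short steps, Python scripts to look and compute and a tool call to move; the robot and the scene stay as the last step left them, time stands still between calls to the robot, and variables do not carry over. Pictures are saved under pics/ and viewed, at most 10 in all, crops included, and the job is handed in when it is done.

Besides the shell and the picture viewer there is one more tool, called after ">>>" as name(argument=value, ...), one argument or row to a line, values as JSON. play_rows: Moves the arm, as the interface text tells. Shift numbers are shares of 0.05 m and turn numbers shares of 8 degrees, none past 1 either way. Its arguments: {"type":"object","properties":{"series":{"type":"array"},"force":{"type":"number"}},"required":["series"]}

```bash
mkdir -p pics; python3 - <<'E'
from station import ctrl, imaging
import cv2,numpy as np
o=ctrl.get_obs();print(o)
for n in("scene","top"):
    i=imaging.get_image(n);cv2.imwrite(f"pics/{n}0.png",i["color"]);print(n,i["fx"],i["fy"],i["cx"],i["cy"],np.round(i["extrinsics"],4).tolist())
i=imaging.get_image("wrist");print(np.round(i["hand_eye"],4).tolist(),i["fx"])
E
```

```text
{'t': 0.0, 'q': array([ 1.22898783e+00,  5.33547269e-02,  1.61428375e+00, -1.91260562e-05,
        1.47602263e+00, -1.18964092e-01]), 'dq': array([-4.67658695e-04, -5.30323430e-04,  1.36572410e-03, -1.58448478e-03,
        9.76665691e-05,  9.92862647e-04]), 'effort': array([ 8.49857752e-04, -3.93644035e+01, -3.70194519e+01,  4.43093541e-05,
        6.60609832e-03,  3.93789108e-06]), 'tool_pos': array([0.13789963, 0.6089558 , 0.23007048]), 'tool_rot': array([-0.34926584, -3.12165927,  0.00316965]), 'contact_force': array([-0.21081611,  0.43187553, -0.38402028]), 'wrist_torque': array([ 0.00180045,  0.00395433, -0.01877077]), 'grip_force': 0.0, 'opening': 0.08548687491447762}
scene 407.4084994786762 407.4084994786762 277.9824218632716 213.61742622138192 [[-0.9966, 0.0825, -0.0005, 0.5609], [0.0373, 0.4449, -0.8948, 0.057], [-0.0736, -0.8918, -0.4465, 1.2305], [0.0, 0.0, 0.0, 1.0]]
top 497.4972352863709 497.4972352863709 277.5766933616759 208.32117089057795 [[-0.0481, -0.9988, -0.0023, -0.0477], [-0.971, 0.0473, -0.2344, 0.5836], [0.2342, -0.0091, -0.9721, 1.4119], [0.0, 0.0, 0.0, 1.0]]
[[-0.0002, -0.9648, -0.263, 0.0664], [1.0, -0.0004, 0.0007, 0.0003], [-0.0008, -0.263, 0.9648, -0.1442], [0.0, 0.0, 0.0, 1.0]] 359.52178644956143
```

View pics/top0.png

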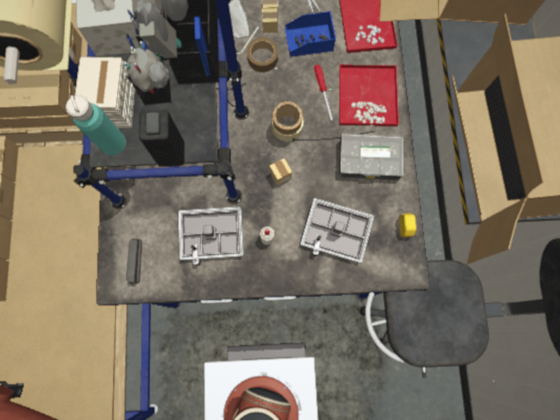

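View pics/scene0.png

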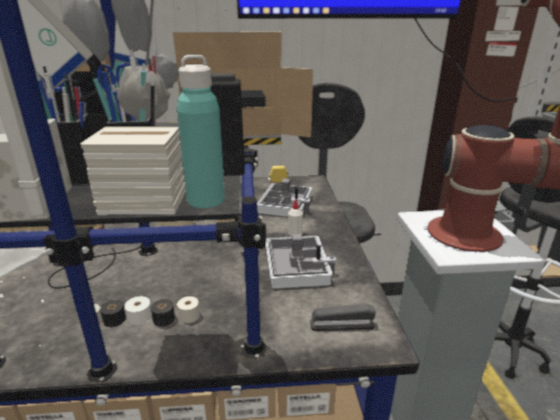

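The top view shows two caddies at pixels (211,234) and (338,230), with the bottle between them, the stapler at far left, the tape measure at right and the box behind. I'll enlarge the caddies.

```bash
cat > h.py <<'E'
import cv2,numpy as np
from scipy.spatial.transform import Rotation as R
from station import ctrl, imaging
def ray(i,uv,z,T=None):
    """pixels -> world points on plane z; T = camera-to-world"""
    T=np.linalg.inv(i["extrinsics"]) if T is None else T
    uv=np.atleast_2d(np.asarray(uv,float))
    d=np.c_[(uv[:,0]-i["cx"])/i["fx"],(uv[:,1]-i["cy"])/i["fy"],np.ones(len(uv))]@T[:3,:3].T
    return T[:3,3]+d*((z-T[2,3])/d[:,2])[:,None]
def wrist(name=None):
    o=ctrl.get_obs();i=imaging.get_image("wrist")
    W=np.eye(4);W[:3,:3]=R.from_rotvec(o["tool_rot"]).as_matrix();W[:3,3]=o["tool_pos"]
    if name:cv2.imwrite(f"pics/{name}.png",i["color"])
    return o,i,W@i["hand_eye"]
E
python3 - <<'E'
from h import *
i=imaging.get_image("top");c=i["color"][190:275,165:385]
cv2.imwrite("pics/top1.png",cv2.resize(c,None,fx=3.6,fy=3.6,interpolation=cv2.INTER_CUBIC))
for n,p,z in[("L",(211,234),.033),("R",(338,230),.033),("bottle",(267,238),.0),("stap",(134,261),.02),("tape",(408,225),.06),("box",(281,170),.06),("post1",(240,185),0.2),("bench edge",(270,300),0)]:print(n,ray(i,p,z).round(3))
E
```

```text
L [[0.52  0.128 0.033]]
R [[ 0.513 -0.255  0.033]]
bottle [[ 0.505 -0.04   0.   ]]
stap [[0.451 0.362 0.02 ]]
tape [[ 0.513 -0.461  0.06 ]]
box [[ 0.703 -0.092  0.06 ]]
post1 [[0.62  0.025 0.2  ]]
bench edge [[ 0.317 -0.04   0.   ]]
```

View pics/top1.png

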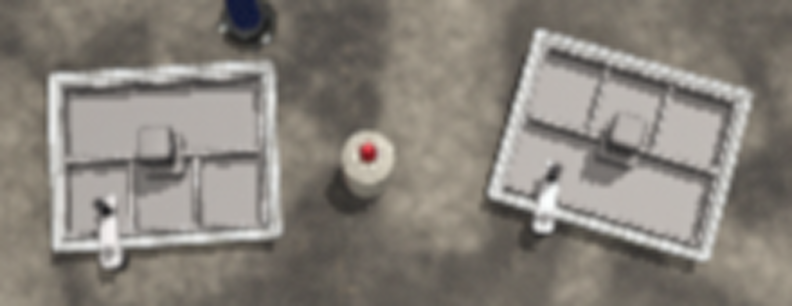

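Caddy_a is the left one: its long compartment is on the far side and its pockets are at the catch. A blue shelf leg stands near its back right corner. Next I'll get a first pose and the leg position.

```bash
python3 - <<'E'
from h import *
i=imaging.get_image("top");s=imaging.get_image("scene")
C=ray(i,np.array([(50,73),(272,62),(281,237),(57,252)])/3.6+[165,190],.033);print(C.round(3),C.mean(0).round(3))
P=ray(i,np.array([(106,208),(155,138)])/3.6+[165,190],.088);print("posttop,handletop",P.round(3))
print("leg near",ray(i,[(234,199),(118,203)],0).round(3))
print("scene legs",ray(s,[(254,345),(248,225)],0).round(3))
E=i["extrinsics"]
for z in (0,.1,.2,.3,.4,.5):   # project leg candidate up
    p=E@[.60,.065,z,1];print(z,(p[:2]/p[2]*i["fx"]+[i["cx"],i["cy"]]).round())
E
```

```text
[[0.598 0.225 0.033]
 [0.598 0.037 0.033]
 [0.449 0.034 0.033]
 [0.445 0.219 0.033]] [0.522 0.129 0.033]
posttop,handletop [[0.471 0.169 0.088]
 [0.526 0.129 0.088]]
leg near [[0.634 0.058 0.   ]
 [0.639 0.422 0.   ]]
scene legs [[ 0.645  0.41   0.   ]
 [ 0.648 -0.103  0.   ]]
0 [232. 210.]
0.1 [229. 202.]
0.2 [226. 193.]
0.3 [221. 182.]
0.4 [217. 170.]
0.5 [211. 156.]
```

>>> play_rows(
  series=[
    [1,[-0.75,-0.65,-0.03],[0,0,0]],
    [1,[-0.75,-0.65,-0.03],[0,0,0]],
    [1,[-0.75,-0.65,-0.03],[0,0,0]],
    [1,[-0.75,-0.65,-0.03],[0,0,0]],
    [1,[-0.75,-0.65,-0.03],[0,0,0]],
    [1,[-0.75,-0.65,-0.03],[0,0,0]],
    [1,[-0.75,-0.65,-0.03],[0,0,0]],
    [1,[-0.75,-0.65,-0.03],[0,0,0]],
  ],
  force=20,
)

```text
t: 1.3
tool_pos: [0.3739, 0.2883, 0.2435]
tool_rot: [0.349, 3.122, 0.001]
contact_force: [-0.6, 0.1, 0.5]
opening: 0.0854
grip_force: 0.0
```

>>> play_rows(
  series=[
    [0.6,[-0.75,-0.65,-0.03],[0,0,0]],
    [0.6,[-0.75,-0.65,-0.03],[0,0,0]],
    [0.6,[-0.75,-0.65,-0.03],[0,0,0]],
    [0.6,[-0.75,-0.65,-0.03],[0,0,0]],
    [0.6,[0,0,0],[0,0,-0.85]],
    [0.6,[0,0,0],[0,0,-0.85]],
    [0.6,[0,0,0],[0,0,0]],
    [0.6,[0,0,0],[0,0,0]],
  ],
)

```text
t: 2.3
tool_pos: [0.4907, 0.1299, 0.2493]
tool_rot: [-0.021, 3.141, -0.0]
contact_force: [0.5, 0.7, -0.5]
opening: 0.0509
grip_force: 0.0
```

```bash
python3 - <<'E'
from h import *
o,i,T=wrist("w1")
x=R.from_rotvec(o["tool_rot"]).as_matrix();print(o["t"],o["tool_pos"].round(4),x.round(3).tolist(),o["q"].round(2),o["opening"],i["fx"],i["cx"],i["cy"])
E
```

```text
2.3 [0.4907 0.1299 0.2493] [[-1.0, -0.013, 0.0], [-0.013, 1.0, -0.0], [-0.0, -0.0, -1.0]] [ 0.11 -0.24  1.86 -0.    1.53 -1.47] 0.05092016329178901 359.52178644956143 282.9081249684458 207.66033017325927
```

View pics/w1.png

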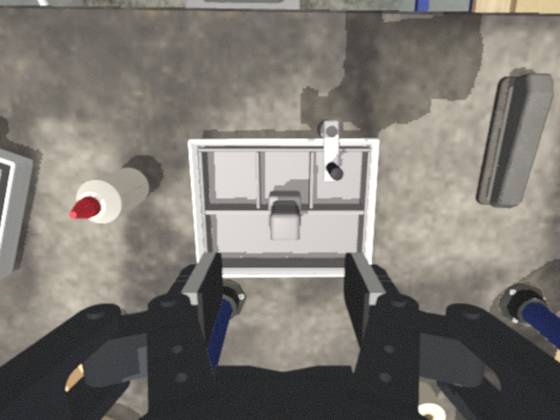

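The wrist view shows caddy_a's rim corners at about (189,140), (379,139), (371,275) and (196,277). The handle top is near (285,226), the black catch post near (335,171), the bottle at (108,200) and the leg foot at (232,300). The tray is back to front, as expected.

```bash
python3 - <<'E'
from h import *
o,i,T=wrist()
g=cv2.cvtColor(i["color"],cv2.COLOR_BGR2GRAY)
m=np.zeros_like(g);m[125:290,175:392]=(g[125:290,175:392]>195)*255
n,l,st,ce=cv2.connectedComponentsWithStats(m);k=1+st[1:,4].argmax()
h=cv2.convexHull(np.argwhere(l==k)[:,::-1].astype(np.int32));q=cv2.approxPolyDP(h,8,True)[:,0];print(q.tolist())
C=ray(i,[(189,140),(379,139),(371,275),(196,277)],.033,T);print(C.round(4).tolist(),C.mean(0))
r=ray(i,q,.033,T);print("hull rect on z.033",cv2.minAreaRect((r[:,:2]*1000).astype(np.float32)))
b=np.zeros_like(g);b[155:185,322:350]=(g[155:185,322:350]<60)*255
p=np.argwhere(b)[:,::-1];print("post blob",len(p),p.min(0),p.max(0),ray(i,p.mean(0),.075,T))
t=np.zeros_like(g);t[205:245,262:308]=g[205:245,262:308]
cv2.imwrite("pics/w1c.png",cv2.resize(i["color"][120:285,180:390],None,fx=3.5,fy=3.5,interpolation=cv2.INTER_CUBIC))
print("leg",ray(i,(232,300),0,T),"pivot",ray(i,(331,131),.05,T))
E
```

```text
[[379, 140], [370, 264], [197, 262], [189, 139]]
[[0.4546, 0.0371, 0.033], [0.4512, 0.2249, 0.033], [0.5979, 0.2284, 0.033], [0.6028, 0.0366, 0.033]] [0.52664145 0.13173202 0.033     ]
hull rect on z.033 ((519.2841186523438, 131.7218017578125), (132.78924560546875, 188.06385803222656), 0.4670426845550537)
post blob 60 [327 163] [337 172] [[0.47297712 0.17307121 0.075     ]]
leg [[0.6493328  0.07045257 0.        ]] pivot [[0.44311899 0.17480341 0.05      ]]
```

View pics/w1c.png

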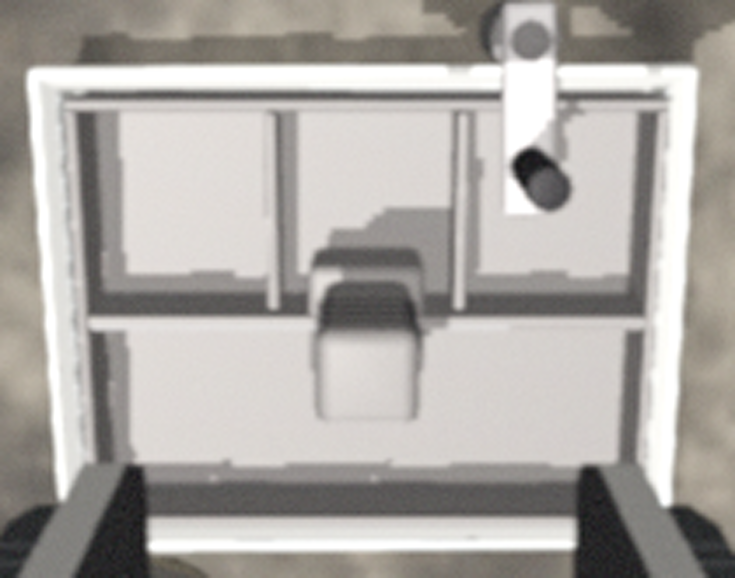

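The crop shows the post top at full-frame (336.3,173.7), the pivot pin at (331.4,130.9) and the handle top face centred at (285.1,226.9).

```bash
python3 - <<'E'
from h import *
o,i,T=wrist()
f=lambda x,y:(x/3.5+180-.35,y/3.5+120-.35)
for n,p,z in[("post",f(547,188),.086),("pivot",f(530,38),.052),("handle",f(368,374),.090)]:print(n,ray(i,p,z,T).round(4))
print(ray(i,[f(*p) for p in[(28,67),(698,66),(671,551),(62,553)]],.033,T).round(4), o["tool_pos"])
E
```

```text
post [[0.477  0.1761 0.086 ]]
pivot [[0.4426 0.1746 0.052 ]]
handle [[0.5245 0.1326 0.09  ]]
[[0.4535 0.0359 0.033 ]
 [0.4507 0.2249 0.033 ]
 [0.6004 0.2291 0.033 ]
 [0.6037 0.0381 0.033 ]] [0.49071874 0.12993036 0.24934877]
```

>>> play_rows(
  series=[
    [0.5,[0.26,0.92,0],[0,0,-0.05]],
    [0.5,[0,0,0.9],[0,0,0]],
    [0.5,[0,0,0.9],[0,0,0]],
    [0.5,[0,0,0.9],[0,0,0]],
    [0.5,[0,0,0.8],[0,0,0]],
    [0.5,[0,0,0.32],[0,0,0]],
    [0.5,[0,0,0],[0,0,0]],
    [0.5,[0,0,0],[0,0,0]],
  ],
)

```text
t: 3.45
tool_pos: [0.4787, 0.1759, 0.0604]
tool_rot: [-0.034, 3.138, 0.001]
contact_force: [0.4, -0.6, 0.6]
opening: 0.0427
grip_force: 0.0
```

>>> play_rows(
  series=[
    [0,[0,0,0],[0,0,0]],
    [0,[0,0,0],[0,0,0]],
    [0,[0,0,0],[0,0,0]],
    [0,[0,0,0],[0,0,0]],
    [0,[0,0,0],[0,0,0]],
  ],
  force=20,
)

```text
t: 4.08
tool_pos: [0.4782, 0.1758, 0.0597]
tool_rot: [-0.034, 3.139, 0.001]
contact_force: [-0.7, -0.1, 6.2]
opening: 0.0113
grip_force: 21.2
```

>>> play_rows(
  series=[
    [0,[0.007,0.095,0],[0,0,-1]],
    [0,[0.007,0.095,0],[0,0,-1]],
    [0,[0.007,0.095,0],[0,0,-1]],
    [0,[0.007,0.095,0],[0,0,-1]],
    [0,[0.007,0.095,0],[0,0,-1]],
    [0,[0.007,0.095,0],[0,0,-1]],
    [0,[0.007,0.095,0],[0,0,-1]],
    [0,[0.007,0.095,0],[0,0,-1]],
  ],
)

```text
t: 5.08
tool_pos: [0.4578, 0.2065, 0.0597]
tool_rot: [-1.698, 2.641, 0.001]
contact_force: [-2.4, 0.9, 7.0]
opening: 0.011
grip_force: 21.4
```

>>> play_rows(
  series=[
    [0,[0.007,0.095,0],[0,0,-1]],
    [0,[0.007,0.095,0],[0,0,-1]],
    [0,[0.004,0.06,0],[0,0,-0.6]],
    [0,[0,0,0],[0,0,0]],
    [0,[0,0,0],[0,0,0]],
  ],
)

```text
t: 5.7
tool_pos: [0.4454, 0.2096, 0.0597]
tool_rot: [-2.142, 2.296, 0.002]
contact_force: [-3.5, 2.9, 7.5]
opening: 0.0113
grip_force: 21.5
```

>>> play_rows(
  series=[
    [0.6,[0,0,0],[0,0,0]],
    [0.6,[0,0,0],[0,0,0]],
    [0.6,[0,0,-0.9],[0,0,0]],
    [0.9,[0,0,-0.9],[0,0,0]],
    [0.9,[0.0,0,-0.9],[0,0,0]],
    [1,[0.72,-0.85,0],[0,0,0]],
    [1,[0.72,-0.85,0],[0,0,-0.6]],
    [1,[0,0,0],[0,0,0]],
  ],
)

```text
t: 6.7
tool_pos: [0.5265, 0.1285, 0.1929]
tool_rot: [2.233, -2.209, 0.0]
contact_force: [0.6, -0.5, -0.0]
opening: 0.0854
grip_force: 0.0
```

```bash
python3 - <<'E'
from h import *
o,i,T=wrist("w2")
x=R.from_rotvec(o["tool_rot"]).as_matrix();print(o["t"],o["tool_pos"].round(4),x.round(3).tolist(),o["q"].round(3))
cv2.imwrite("pics/w2b.png",i["color"])
E
```

```text
6.7 [0.5265 0.1285 0.1929] [[0.011, -1.0, -0.0], [-1.0, -0.011, -0.001], [0.001, 0.0, -1.0]] [ 1.020e-01 -1.190e-01  1.845e+00 -1.000e-03  1.416e+00 -3.050e+00]
```

View pics/w2b.png

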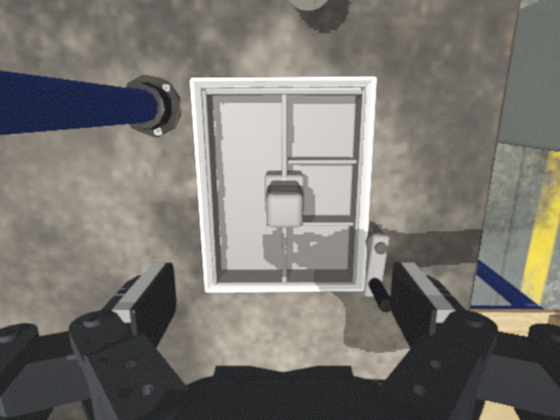

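The catch is open and lies along the catch side, with its post at (382,296). The rim corners are at (191,78), (377,76), (365,291) and (206,293). The handle top face is near (285,209).

```bash
python3 - <<'E'
from h import *
o,i,T=wrist()
g=cv2.cvtColor(i["color"],cv2.COLOR_BGR2GRAY)
C=ray(i,[(191,78),(377,76),(365,291),(206,293)],.033,T);print(C.round(4),C.mean(0).round(4))
print("h",ray(i,(285,209),.09,T).round(4), "row285",g[175:235:2,285].tolist(),"rowv215",g[215,258:312:2].tolist())
p=[f for f in ((267,194),(302,194),(302,227),(267,227))]
print(ray(i,p,.09,T).round(4))
E
```

```text
[[0.5996 0.0403 0.033 ]
 [0.4514 0.037  0.033 ]
 [0.4474 0.2265 0.033 ]
 [0.5961 0.2302 0.033 ]] [0.5236 0.1335 0.033 ]
h [[0.5238 0.132  0.09  ]] row285 [182, 203, 135, 102, 83, 86, 86, 84, 111, 166, 193, 205, 209, 204, 206, 204, 204, 202, 202, 202, 199, 198, 199, 196, 184, 166, 150, 150, 152, 149] rowv215 [202, 204, 204, 171, 170, 191, 203, 203, 201, 203, 202, 202, 201, 200, 200, 199, 199, 197, 198, 184, 164, 108, 84, 82, 83, 85, 85]
[[0.5366 0.1212 0.09  ]
 [0.512  0.1209 0.09  ]
 [0.5114 0.1453 0.09  ]
 [0.5366 0.1456 0.09  ]]
```

>>> play_rows(
  series=[
    [1,[-0.08,0.04,0.8],[0,0,-0.07]],
    [1,[0,0,0.8],[0,0,0]],
    [1,[0,0,0.8],[0,0,0]],
    [1,[0,0,0.28],[0,0,0]],
    [1,[0,0,0],[0,0,0]],
  ],
)

```text
t: 7.42
tool_pos: [0.5218, 0.1354, 0.0587]
tool_rot: [2.248, -2.192, -0.002]
contact_force: [0.1, -0.0, -0.2]
opening: 0.0852
grip_force: 0.0
```

>>> play_rows(
  series=[
    [0,[0,0,0],[0,0,0]],
    [0,[0,0,0],[0,0,0]],
    [0,[0,0,0],[0,0,0]],
    [0,[0,0,0],[0,0,0]],
    [0,[0,0,0],[0,0,0]],
    [0,[0,0,0],[0,0,0]],
  ],
  force=60,
)

```text
t: 8.18
tool_pos: [0.5239, 0.135, 0.0606]
tool_rot: [-2.247, 2.193, -0.002]
contact_force: [0.0, -0.9, 4.8]
opening: 0.0248
grip_force: 61.1
```

>>> play_rows(
  series=[
    [0,[0,0,-0.2],[0,0,0]],
    [0,[0,0,-0.5],[0,0,0]],
    [0,[0,0,-0.6],[0,0,0]],
    [0,[0,0,-0.6],[0,0,0]],
    [0,[0,0,-0.6],[0,0,0]],
    [0,[0,0,0],[0,0,0]],
    [0,[0,0,0],[0,0,0]],
  ],
)

```text
t: 9.05
tool_pos: [0.5215, 0.1348, 0.1823]
tool_rot: [2.246, -2.192, -0.004]
contact_force: [0.2, 0.6, -2.8]
opening: 0.0252
grip_force: 61.3
```

```bash
python3 - <<'E'
from h import *
o,i,T=wrist("w3")
print(o["t"],o["tool_pos"].round(4),o["q"].round(3),o["contact_force"],o["wrist_torque"].round(2),o["opening"])
E
```

```text
9.05 [0.5215 0.1348 0.1823] [ 0.115 -0.117  1.861  0.     1.401 -3.051] [ 0.23360376  0.59894731 -2.82255703] [0.01 0.08 0.01] 0.025162576608065774
```

View pics/w3.png

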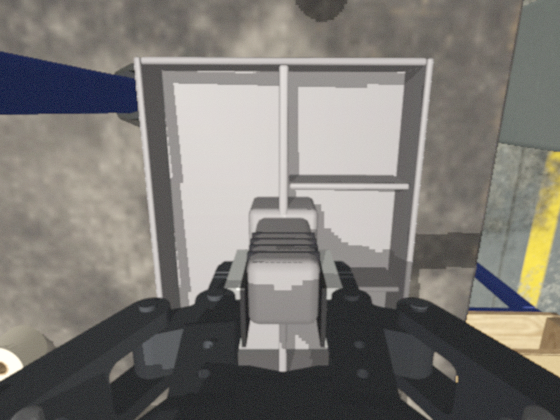

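The tray is held level in the fingers. Its edge runs from (138,60) to (431,60) and the handle top spans rows 262–324. Next I'll compute the tray's offset in the grip.

```bash
python3 - <<'E'
from h import *
o,i,T=wrist()
W=np.eye(4);W[:3,:3]=R.from_rotvec(o["tool_rot"]).as_matrix();W[:3,3]=o["tool_pos"]
H=i["hand_eye"]
tz=lambda z:o["tool_pos"][2]-z
print("rim corners, tool frame",ray(i,[(138,60),(431,60)],tz(.1587),H).round(4))
print("handle top",ray(i,[(247,293),(319,293),(283,262),(283,324)],tz(.2117),H).round(4))
E
```

```text
rim corners, tool frame [[ 0.0868 -0.063   0.0231]
 [ 0.0868  0.0641  0.0231]]
handle top [[ 0.0037 -0.0128 -0.0299]
 [ 0.0037  0.0126 -0.0299]
 [ 0.0155 -0.0001 -0.0299]
 [-0.0087 -0.0001 -0.0299]]
```

>>> play_rows(
  series=[
    [0,[0,0.6,0],[0,0,0]],
    [0,[0,0.6,0],[0,0,0.5]],
    [0,[0,0,0],[0,0,1]],
    [0,[0,0,0],[0,0,1]],
    [0,[0,0,0],[0,0,1]],
    [0,[0,0,0],[0,0,1]],
    [0,[0,0,0],[0,0,1]],
    [0,[0,0,0],[0,0,1]],
  ],
)

```text
t: 10.15
tool_pos: [0.4618, 0.1334, 0.1824]
tool_rot: [1.051, -2.957, -0.001]
contact_force: [0.2, 0.7, -1.7]
opening: 0.0251
grip_force: 61.4
```

>>> play_rows(
  series=[
    [0,[0,0,0],[0,0,1]],
    [0,[0,0,0],[0,0,1]],
    [0,[0,0,0],[0,0,1]],
    [0,[0,0,0],[0,0,1]],
    [0,[0,0,0],[0,0,1]],
    [0,[0,0,0],[0,0,1]],
    [0,[0,0,0],[0,0,1]],
    [0,[0,0,0],[0,0,1]],
  ],
)

```text
t: 11.15
tool_pos: [0.4618, 0.1334, 0.1824]
tool_rot: [-0.676, -3.065, 0.002]
contact_force: [1.0, -0.5, -3.0]
opening: 0.025
grip_force: 61.4
```

>>> play_rows(
  series=[
    [0,[0,0,0],[0,0,1]],
    [0,[0,0,0],[0,0,1]],
    [0,[0,0,0],[0,0,1]],
    [0,[0,0,0],[0,0,1]],
    [0,[0,0,0],[0,0,1]],
    [0,[0,0,0],[0,0,1]],
    [0,[0,0,0],[0,0,1]],
    [0,[0,0,0],[0,0,1]],
  ],
)

```text
t: 12.15
tool_pos: [0.4618, 0.1334, 0.1824]
tool_rot: [-2.198, -2.242, 0.004]
contact_force: [-0.4, 0.4, -2.3]
opening: 0.025
grip_force: 61.4
```

>>> play_rows(
  series=[
    [0,[0,0,0],[0,0,0]],
    [0,[0,0,0],[0,0,0]],
  ],
)

```text
t: 12.4
tool_pos: [0.4624, 0.1334, 0.1834]
tool_rot: [-2.191, -2.25, 0.002]
contact_force: [0.3, -0.3, -3.1]
opening: 0.025
grip_force: 61.4
```

```bash
python3 - <<'E'
from h import *
o=ctrl.get_obs();x=R.from_rotvec(o["tool_rot"]).as_matrix();print(o["tool_pos"].round(4),x.round(4).tolist(),"yaw",np.degrees(np.arctan2(x[1,0],x[0,0])),o["q"].round(2))
E
```

```text
[0.4624 0.1334 0.1834] [[-0.0263, 0.9997, -0.0017], [0.9997, 0.0263, -0.0003], [-0.0002, -0.0017, -1.0]] yaw 91.50745383477712 [ 0.13 -0.27  1.99 -0.    1.42  0.1 ]
```

>>> play_rows(
  series=[
    [0,[-0.05,0.62,0],[0,0,0.04]],
    [0,[-0.05,0.63,0],[0,0,0]],
    [0,[0,0,0],[0,0,0]],
    [0,[0,0,0.8],[0,0,0]],
    [0,[0,0,0.8],[0,0,0]],
    [0,[0,0,0],[0,0,0]],
    [0,[0,0,0],[0,0,0]],
  ],
)

```text
t: 13.28
tool_pos: [0.526, 0.13, 0.1058]
tool_rot: [2.199, 2.242, 0.002]
contact_force: [0.2, 0.1, -1.6]
opening: 0.025
grip_force: 61.5
```

```bash
python3 - <<'E'
from h import *
o,i,T=wrist("w4")
x=R.from_rotvec(o["tool_rot"]).as_matrix();print(o["t"],o["tool_pos"].round(4),"yaw",np.degrees(np.arctan2(x[1,0],x[0,0])),o["contact_force"])
E
```

```text
13.275 [0.526  0.13   0.1058] yaw 91.10853788013249 [ 0.24447444  0.07167188 -1.55930192]
```

View pics/w4.png

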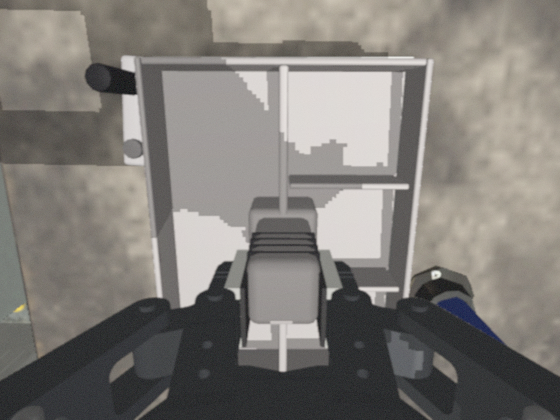

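The tray now has its long compartment on the catch side and hides the caddy rim beneath it. I'll lower it with a force check.

>>> play_rows(
  series=[
    [0,[0,0,0.2],[0,0,0]],
    [0,[0,0,0.12],[0,0,0]],
    [0,[0,0,0.08],[0,0,0]],
    [0,[0,0,0.08],[0,0,0]],
    [0,[0,0,0.05],[0,0,0]],
    [0,[0,0,0],[0,0,0]],
  ],
)

```text
t: 14.08
tool_pos: [0.5253, 0.1298, 0.0775]
tool_rot: [-2.2, -2.242, 0.001]
contact_force: [0.3, -0.6, -1.9]
opening: 0.0247
grip_force: 61.6
```

>>> play_rows(
  series=[
    [0,[0,0,0.1],[0,0,0]],
    [0,[0,0,0.1],[0,0,0]],
    [0,[0,0,0.08],[0,0,0]],
    [0,[0,0,0.05],[0,0,0]],
    [0,[0,0,0],[0,0,0]],
  ],
)

```text
t: 14.7
tool_pos: [0.5255, 0.1299, 0.0613]
tool_rot: [2.2, 2.242, 0.0]
contact_force: [1.0, -0.1, -2.2]
opening: 0.0251
grip_force: 61.5
```

Almost down, with no contact yet. One small press to the floor.

>>> play_rows(
  series=[
    [0,[0,0,0.02],[0,0,0]],
    [0,[0,0,0.015],[0,0,0]],
    [0,[0,0,0],[0,0,0]],
  ],
)

```text
t: 15.08
tool_pos: [0.5259, 0.1299, 0.0607]
tool_rot: [2.2, 2.242, 0.001]
contact_force: [-4.3, -1.3, 5.4]
opening: 0.025
grip_force: 62.4
```

>>> play_rows(
  series=[
    [1,[0,0,0],[0,0,0]],
    [1,[0,0,0],[0,0,0]],
    [1,[0,0,0],[0,0,0]],
    [1,[0,0,-0.4],[0,0,0]],
    [1,[0,0,-0.9],[0,0,0]],
    [1,[0,0,-0.9],[0,0,0]],
    [1,[0,0,-0.6],[0,0,0.64]],
    [1,[0,0,0],[0,0,0]],
  ],
)

```text
t: 16.08
tool_pos: [0.5277, 0.1301, 0.2046]
tool_rot: [2.294, 2.139, 0.011]
contact_force: [0.4, -0.5, -0.1]
opening: 0.0853
grip_force: 0.0
```

```bash
python3 - <<'E'
from h import *
o,i,T=wrist("w5")
x=R.from_rotvec(o["tool_rot"]).as_matrix();print(o["t"],o["tool_pos"].round(4),"yaw",np.degrees(np.arctan2(x[1,0],x[0,0])))
E
```

```text
16.075 [0.5277 0.1301 0.2046] yaw 85.9895719581642
```

View pics/w5.png

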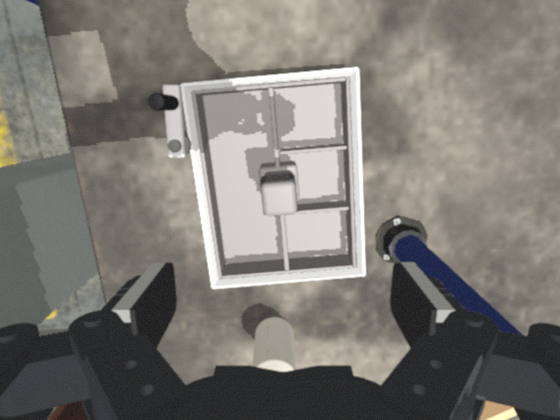

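The tray is seated inside the rim with its long compartment on the catch side. The open catch's post top is at (157,101) and its pivot at (175,146).

```bash
python3 - <<'E'
from h import *
o,i,T=wrist()
print("post",ray(i,(156.5,101),.086,T).round(4),"pivot",ray(i,(175,146),.052,T).round(4),"handle",ray(i,(281,196),.09,T).round(4))
C=ray(i,[(180,84),(358,67),(366,275),(213,289)],.033,T);print(C.mean(0).round(4),o["tool_pos"])
E
```

```text
post [[0.4447 0.2087 0.086 ]] pivot [[0.4428 0.1747 0.052 ]] handle [[0.526  0.1361 0.09  ]]
[0.5245 0.1313 0.033 ] [0.52639267 0.12997062 0.20188714]
```

>>> play_rows(
  series=[
    [0.5,[0.73,-0.87,0],[0,0,0]],
    [0.5,[0.73,-0.87,0],[0,0,0]],
    [0.5,[0,0,0],[0,0,0]],
    [0.5,[0,0,0.9],[0,0,0]],
    [0.5,[0,0,0.9],[0,0,0]],
    [0.5,[0,0,0.8],[0,0,0]],
    [0.5,[0,0,0.2],[0,0,0]],
    [0.5,[0,0,0],[0,0,0]],
  ],
)

```text
t: 17.18
tool_pos: [0.4437, 0.2083, 0.059]
tool_rot: [-2.298, -2.141, 0.003]
contact_force: [0.6, -0.5, 0.7]
opening: 0.0426
grip_force: 0.0
```

>>> play_rows(
  series=[
    [0,[0,0,0],[0,0,0]],
    [0,[0,0,0],[0,0,0]],
    [0,[0,0,0],[0,0,0]],
    [0,[0,0,0],[0,0,0]],
    [0,[0,0,0],[0,0,0]],
  ],
  force=20,
)

```text
t: 17.8
tool_pos: [0.4454, 0.2092, 0.0615]
tool_rot: [2.297, 2.141, 0.005]
contact_force: [0.1, 0.4, 6.9]
opening: 0.0109
grip_force: 21.2
```

>>> play_rows(
  series=[
    [0,[-0.007,0.095,0],[0,0,1]],
    [0,[-0.007,0.095,0],[0,0,1]],
    [0,[-0.007,0.095,0],[0,0,1]],
    [0,[-0.007,0.095,0],[0,0,1]],
    [0,[-0.007,0.095,0],[0,0,1]],
    [0,[-0.007,0.095,0],[0,0,1]],
    [0,[-0.007,0.095,0],[0,0,1]],
    [0,[-0.007,0.095,0],[0,0,1]],
  ],
)

```text
t: 18.8
tool_pos: [0.4751, 0.1878, 0.0615]
tool_rot: [-3.085, -0.592, -0.008]
contact_force: [2.6, -0.2, 4.1]
opening: 0.0108
grip_force: 21.1
```

>>> play_rows(
  series=[
    [0,[-0.007,0.095,0],[0,0,1]],
    [0,[-0.007,0.095,0],[0,0,1]],
    [0,[-0.004,0.06,0],[0,0,0.6]],
    [0,[0,0,0],[0,0,0]],
    [0,[0,0,0],[0,0,0]],
  ],
)

```text
t: 19.42
tool_pos: [0.4777, 0.1753, 0.0616]
tool_rot: [-3.141, -0.034, -0.009]
contact_force: [4.2, -1.4, 5.0]
opening: 0.0115
grip_force: 21.2
```

The post is back at (0.478, 0.175), which is where it started. Now release, lift, pull back and take a last look.

>>> play_rows(
  series=[
    [0.5,[0,0,0],[0,0,0]],
    [0.5,[0,0,0],[0,0,0]],
    [0.5,[0,0,0],[0,0,0]],
    [0.5,[0,0,-0.8],[0,0,0]],
    [0.5,[0,0,-0.9],[0,0,0]],
    [0.5,[0,0,-0.9],[0,0,0]],
    [0.5,[0,-0.5,-0.6],[0,0,0]],
    [0.5,[0,0,0],[0,0,0]],
  ],
)

```text
t: 20.42
tool_pos: [0.4761, 0.2014, 0.2226]
tool_rot: [-3.14, -0.035, -0.008]
contact_force: [-0.7, 0.5, -0.5]
opening: 0.0426
grip_force: 0.0
```

```bash
python3 - <<'E'
from h import *
o,i,T=wrist("w6");print(o["t"],o["tool_pos"],o["contact_force"])
E
```

```text
20.425 [0.47611721 0.20138817 0.22255735] [-0.69019747  0.49055976 -0.46048145]
```

View pics/w6.png

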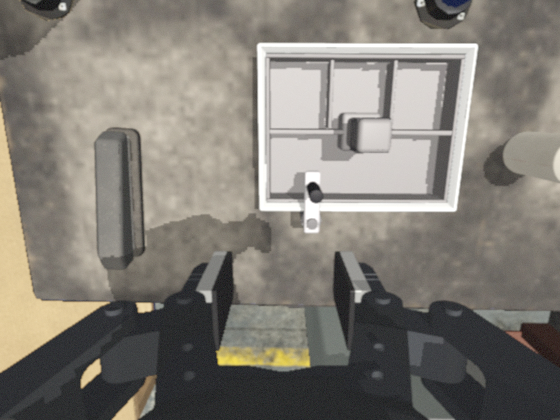

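The catch points straight in: its bar runs from (311,225) to (313,175). The tray is seated with the long compartment on the catch side, and the stapler, bottle and leg area are undisturbed. Handing in.

```bash
python3 -c "
from station import ctrl
print(ctrl.finish_job())"
```

```text
the job is handed in; nothing more can be done
None
```

I turned caddy_a's tray half round, seated it again with its long compartment on the catch side, swung the catch back straight in and handed the job in at about 20 s; no verdict was returned.

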